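Put one sample tray away and draw the other out

ROBOT

A 7-joint arm with a two-finger parallel gripper is mounted at the origin on the work surface. World frame = base frame: x ahead of the robot, y to its left, z up, the work surface at z = 0. Lengths are in m, angles in rad, forces in N, time in s.
With the tool pointing down it reaches from about 0.425 to 1.025 m from the base axis. Payload 9.4 kg.
Tool frame: the origin (TCP) lies between the finger pads; the fingertips stand 8 mm ahead of it and the grasp point (between the pads) lies 11 mm behind it (arm.nose_length is the distance from the TCP to the fingertips, in m); z points along the fingers, y is the line along which they close (so a half turn about z gives the same grasp; the last joint's range is limited). The gripper opens to 85 mm and grips with 20 to 120 N. Pads are 22 mm wide; open, the fingers measure 114 mm over their backs; the gripper's body (76 mm by 85 mm) begins 54 mm behind the grasp point. The pads swing forward as they close: fully open they stand 13 mm farther back than shut.
Start: joints at [1.17, 0.599, -0.003, 1.599, 0.002, 0.943, -0.08], TCP at [0.231, -0.687, 0.239] pointing down, gripper open.
Joint ranges: [-2.57, 2.57], [-0.35, 1.97], [-1.29, 1.29], [0.11, 2.56], [-1.05, 4.19], [0.11, 1.86], [-2.63, 2.63]. Speed limits (rad/s): [2.22, 2.22, 3.01, 3.01, 3.14, 3.14, 3.14].

INTERFACE

Orientations are given as a unit quaternion [x, y, z, w].
In Python, from workcell import arm gives the robot as it stands.
- The arm moves only by the shell command python3 -m pendant 'ROWS' [FORCE]. ROWS is JSON, a list of rows, each a list of 7 numbers: the shift along the tool's x, y, z in mm, then the turn, a rotation vector about the tool's x, y, z in rad, then the opening in per cent of the stroke, from 0 (shut) to 100 (fully open). A call has 1 to 8 rows; each row is the pose to reach, as a shift and turn from the pose commanded when the call began, along the tool's axes at that moment; what a row does not reach only later rows make up. A row lasts 1/8 s, in which the tool goes at most 62.5 mm and 10.7 degrees, less where a joint would pass 70% of its speed; a pose out of reach is approached as far as the arm can. A call with a gripper value outside its range is refused whole. The fingers move at their own pace and stop on an object; FORCE is the grip in N (left out, the last holds). Time passes only in rows, so rows that repeat a pose let the fingers close. It gives the time, the measured TCP pose, the force, the opening and the grip force at its end, in the units of the state.
- arm.sense(): the state, without advancing time (a new reading comes with each control period).
- arm.camera(name): name is "side" or "top"; returns the picture (480x640x3 uint8, blue, green, red); there is no depth.
- arm.camera_model(name): a dict with "K" (3x3 intrinsics, pixels), "dist_coeffs" ([k1, k2, p1, p2, k3] as OpenCV has them; the pictures are not rectified), "rvec" (rotation vector, rad) and "tvec" (3), from world to camera coordinates, as OpenCV has them. Camera axes: x right, y down, z forward; pixel columns grow to the right and rows downward; lengths in m; the calibration is good to about 2 mm. A picture is of the moment at which its call begins. camera_model takes no time and is no camera call.
- arm.sign_off(): hands the job in; it is judged then, once.
The state is a dict: "clock": time; "qpos": joint angles; "dq": joint speeds; "joint_torque": joint torques, N m; "tool_pos": TCP position; "tcp_rot": TCP orientation; "contact_force": force on the tool from outside, world axes, zero at the start; "ft_torque": the same for the moment, N m; "gripper_width": finger opening in m; "grip_force": force on a finger pad.
Only numpy, scipy, OpenCV 4.12 (cv2) and the standard library are available. Lean on these libraries where they do the work, as an engineer would, in place of code of your own. Each camera call takes 0.05 s, during which the arm holds its last target. There are 200 camera calls.

TASK

At the conservation table, first push the blue-lipped sample tray fully home with a fingertip; only then hook a fingertip behind the yellow lip and draw that tray out along its rail as far as it goes, so that its pot comes out from under the cover. Push and pull gently, never pinch a lip between the fingers, and do not lift anything. Leave the pot standing untouched in its tray and the jar and the two weights where they are.

Things in the scene. Friction and masses are not known exactly. Their poses are not given: they have to be found in the camera images.
- stand: Plywood base plate carrying both tray housings side by side, fixed, 200 (x) x 380 (y) x 8 thick. Origin at table height, midway between the two trays, below the line of the shut lips; the plate spans x = 40 to 240. The trays' centre lines are at y = +100 and -100. The housings have its yaw.
- blue_unit: Fixed wooden housing of the blue tray with a clear top cover, 150 (x) x 130 (y) x 52 high, standing left or right on the 8 mm stand (cover 60 above the table). Origin on the stand's top (8 above the table), centred in y, right below the lip's rear face when the tray is home. +x points into the housing, whose open front is at x = 68; the tray comes out along -x, towards the robot.
- blue_tray (a joint): How far the blue-lipped tray is drawn out of its housing, in m: 0 = fully home against the rear stop, 0.100 = fully out against the front stop. It slides on a level rail with about 2.5 N of friction and stays where it is left, with no spring or catch. It starts 55 to 85 mm out.
- blue_lip (a point): Middle of the upper edge of the blue lip's rear face (away from the robot), 48 above the table; moves with the tray; axes as the housing. The lip is an upright plate, 100 wide (y), 10 thick (from here to -x), 28 high over a white ledge 20 above the table. Behind it (+x) the ledge is clear for 64, up to the tray's inner wall (top 44 above the table): room for a fingertip.
- yellow_unit: Fixed wooden housing of the yellow tray with a clear top cover, 150 (x) x 130 (y) x 52 high, standing left or right on the 8 mm stand (cover 60 above the table). Origin on the stand's top (8 above the table), centred in y, right below the lip's rear face when the tray is home. +x points into the housing, whose open front is at x = 68; the tray comes out along -x, towards the robot.
- yellow_tray (a joint): How far the yellow-lipped tray is drawn out of its housing, in m: 0 = fully home against the rear stop, 0.100 = fully out against the front stop. It slides on a level rail with about 2.5 N of friction and stays where it is left, with no spring or catch. It starts up to 10 mm out.
- yellow_lip (a point): Middle of the upper edge of the yellow lip's rear face (away from the robot), 48 above the table; moves with the tray; axes as the housing. The lip is an upright plate, 100 wide (y), 10 thick (from here to -x), 28 high over a white ledge 20 above the table. Behind it (+x) the ledge is clear for 64, up to the tray's inner wall (top 44 above the table): room for a fingertip.
- pot: Small glass pot with a green cap, 30 diameter x 34 high, 50 g, standing loose in the yellow tray on its floor (20 above the table), under the clear cover. Origin: centre of its underside; z up when upright.
- jar: Amber glass jar with a white cap, 72 diameter x 100 high, loose on the table on the left of the stand. Origin: centre of its underside.
- weight: White marble weight, 100 x 50 x 30 high, loose on the table on the right of the stand. Origin: centre of its underside.
- puck: Small brass weight with a knob, 32 diameter x 34 high, loose on the table in front of the stand, between the paths of the two trays. Origin: centre of its underside.

How it is judged:
By the outcome, as a careful person would: the job done as asked, in the order asked, and still so for the second after the job is handed in, with the robot touching nothing.
It also fails if it takes over 56 s, if anything falls off the work surface, if the arm or the gripper's body presses on something with over 40 N, if the wrist force passes 120 N, or if a joint passes its speed limit or range.

## Working session

There is one attempt and no reset: what is moved stays moved. The work goes in short steps, Python scripts to look and compute and a shell command to move; the robot and the scene stay as the last step left them, time stands still between calls to the robot, and variables do not carry over. Pictures are saved under pics/ and viewed, at most 10 in all, crops included, and the job is handed in when it is done.

```bash
mkdir -p pics; python3 - <<'E'
from workcell import arm
import cv2
for n in("top","side"):
    cv2.imwrite(f"pics/{n}0.png",arm.camera(n)); m=arm.camera_model(n); print(n,m)
s=arm.sense(); print(s["tool_pos"],s["tcp_rot"],s["clock"],s["gripper_width"],arm.nose_length)
E
```

```text
top {'K': array([[538.87581026,   0.        , 318.56362329],
       [  0.        , 538.87581026, 242.45235705],
       [  0.        ,   0.        ,   1.        ]]), 'dist_coeffs': array([0.00859905, 0.        , 0.        , 0.        , 0.        ]), 'rvec': array([ 2.14054589, -2.13751989,  0.20111762]), 'tvec': array([0.02107009, 0.61369989, 0.86596966])}
side {'K': array([[462.73739969,   0.        , 317.79125996],
       [  0.        , 462.73739969, 247.10719542],
       [  0.        ,   0.        ,   1.        ]]), 'dist_coeffs': array([-0.04697407,  0.        ,  0.        ,  0.        ,  0.        ]), 'rvec': array([ 2.0536306 , -0.72609244,  0.41075951]), 'tvec': array([-0.44723902,  0.27784924,  0.52101541])}
[ 0.23051941 -0.68695829  0.23848604] [ 9.86919091e-01  1.61214849e-01 -1.83507680e-04 -6.68452836e-04] 0.1 0.08561578836509467 0.008
```

View pics/top0.png

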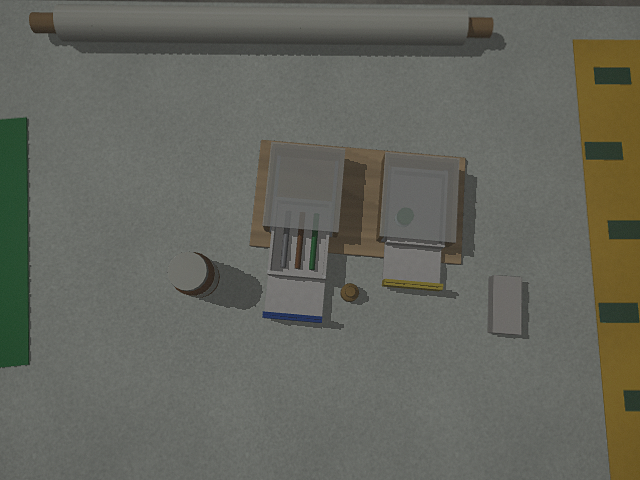

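View pics/side0.png

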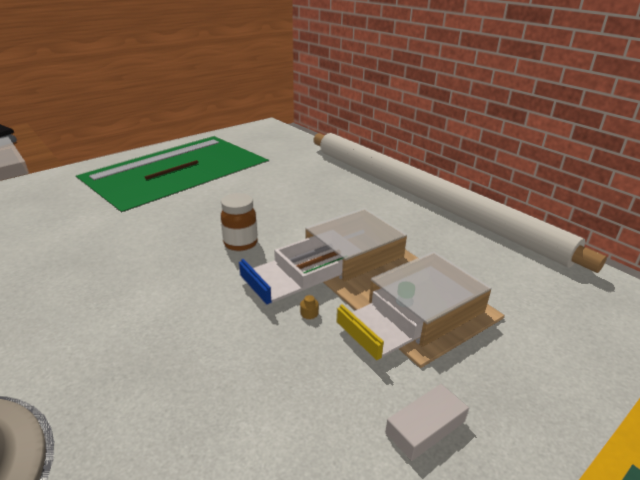

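Blue tray is on the left, with its lip at about (293,317) in the top view, well out. Yellow is on the right, with its lip at about (413,285), nearly shut. The puck is at (349,292) between them. I'll enlarge the top view.

```bash
python3 - <<'E'
import cv2
a=cv2.imread("pics/top0.png")[230:340,250:460]
a=cv2.convertScaleAbs(a,alpha=1.5)
cv2.imwrite("pics/c1.png",cv2.resize(a,(798,418),interpolation=cv2.INTER_CUBIC))
E
cat > h.py <<'E'
import numpy as np,cv2
from workcell import arm
def ray(n,uv,z):
    m=arm.camera_model(n);R=cv2.Rodrigues(m["rvec"])[0];t=m["tvec"]
    p=cv2.undistortPoints(np.array([[uv]],float),m["K"],m["dist_coeffs"])[0,0]
    d=R.T@np.array([p[0],p[1],1]);c=-R.T@t
    return c+d*(z-c[2])/d[2]
def proj(n,P):
    m=arm.camera_model(n)
    return cv2.projectPoints(np.array(P,float).reshape(-1,1,3),m["rvec"],m["tvec"],m["K"],m["dist_coeffs"])[0][:,0]
E
python3 - <<'E'
from h import *
for n,uv,z in [("baseFL",(250,246),.008),("baseFR",(462,264),.008),("baseBR",(467,157),.008),("baseBL",(262,140),.008),("blueL",(263,316),.048),("blueR",(322,320),.048),("yelL",(384,285),.048),("yelR",(443,288),.048),("puck",(349,292),.034),("pot",(405,216),.054)]:
    print(n,ray("top",uv,z).round(4))
E
```

```text
baseFL [0.6146 0.1435 0.008 ]
baseFR [ 0.5831 -0.2345  0.008 ]
baseBR [ 0.7823 -0.2528  0.008 ]
baseBL [0.813  0.1256 0.008 ]
blueL [0.4895 0.1147 0.048 ]
blueR [0.4829 0.0161 0.048 ]
yelL [ 0.5417 -0.0889  0.048 ]
yelR [ 0.5368 -0.189   0.048 ]
puck [ 0.5309 -0.0305  0.034 ]
pot [ 0.66   -0.1268  0.054 ]
```

View pics/c1.png

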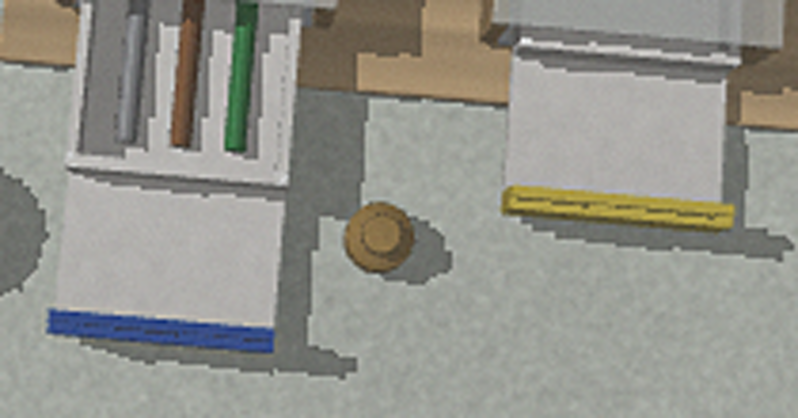

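The crop shows the blue lip's rear edge at (262.4,311.6)–(321.8,317.1) and the yellow one at (382.6,279.5)–(442.9,284.2) in the top view.

```bash
cat >> h.py <<'E'
from scipy.spatial.transform import Rotation as Ro
def go(P,yaw):   # shift (mm) and turn in present tool axes to TCP P, pointing down, tool x at yaw
    s=arm.sense();R=Ro.from_quat(s["tcp_rot"]);T=Ro.from_euler('z',yaw)*Ro.from_euler('x',np.pi)
    print("shift",(R.inv().apply(np.array(P)-s["tool_pos"])*1e3).round(1),"turn",(R.inv()*T).as_rotvec().round(3))
E
python3 - <<'E'
from h import *
yaw=-0.086;x=np.array([np.cos(yaw),np.sin(yaw),0]);y=np.array([-x[1],x[0],0])
F=(ray("top",(250,246),.008)+ray("top",(462,264),.008))/2;B=(ray("top",(262,140),.008)+ray("top",(467,157),.008))/2
O=(F-.04*x+B-.24*x)/2;print("O",O)
for n,s,a,b in(("blue",1,(262.4,311.6),(321.8,317.1)),("yel",-1,(382.6,279.5),(442.9,284.2))):
    A,Bb=ray("top",a,.048),ray("top",b,.048);m=(A+Bb)/2;U=O+s*.1*y;d=Bb-A
    print(n,"unit",U.round(4),"lip",m.round(4),"out",((U-m)@x).round(4),"lat",((m-U)@y).round(4),"yaw",np.arctan2(d[0],-d[1]).round(4))
    print(proj("side",[m+.05*y,m-.05*y]).round(1))
    if s>0: go(np.r_[(m-.045*x)[:2],.15],yaw)
E
```

```text
O [ 0.55876995 -0.04254489  0.008     ]
blue unit [0.5674 0.0571 0.008 ] lip [0.4923 0.0661 0.048 ] out 0.0756 lat 0.0026 yaw -0.091
[[242.5 258.1]
 [269.8 286.7]]
shift [ 446.5 -648.5   89.3] turn [-0.001  0.     0.41 ]
yel unit [ 0.5502 -0.1422  0.008 ] lip [ 0.5471 -0.1379  0.048 ] out 0.0034 lat 0.004 yaw -0.0761
[[340.2 303.2]
 [381.7 340.6]]
```

```bash
python3 -m pendant '[[40,-31,0,0,0,0.05,0],[80,-63,0,0,0,0.1,0],[120,-95,0,0,0,0.16,0],[160,-127,0,0,0,0.21,0],[200,-158,0,0,0,0.27,0],[240,-190,0,0,0,0.33,0],[280,-222,0,0,0,0.38,0],[317,-252,0,0,0,0.41,0]]'
python3 - <<'E'
from h import *
go([.4475,.070,.15],-.086)
E
```

```text
clock: 1.1
tool_pos: [0.4518, -0.3458, 0.2391]
tcp_rot: [0.999, -0.043, -0.0, -0.0]
contact_force: [-0.2, -0.0, -0.3]
gripper_width: -0.0002
grip_force: 0.0
shift [ -40.4 -413.8   89.2] turn [-0.     0.    -0.001]
```

```bash
python3 -m pendant '[[-5,-52,0,0,0,0,0],[-10,-104,0,0,0,0,0],[-15,-156,10,0,0,0,0],[-20,-208,30,0,0,0,0],[-25,-260,50,0,0,0,0],[-30,-312,70,0,0,0,0],[-35,-364,80,0,0,0,0],[-40,-414,89,0,0,0,0]]'
python3 - <<'E'
from h import *
go([.4475,.070,.038],-.086)
E
```

```text
clock: 2.1
tool_pos: [0.4465, 0.0701, 0.1497]
tcp_rot: [0.999, -0.043, -0.0, 0.0]
contact_force: [1.1, 0.0, 0.5]
gripper_width: -0.0004
grip_force: 0.0
shift [  1.   -0.  111.7] turn [ 0.  0. -0.]
```

```bash
python3 -m pendant '[[0,0,30,0,0,0,0],[0,0,60,0,0,0,0],[0,0,85,0,0,0,0],[0,0,105,0,0,0,0],[0,0,112,0,0,0,0],[0,0,112,0,0,0,0]]'
python3 - <<'E'
from h import *
for n in("top","side"):
    cv2.imwrite(f"pics/{n}1.png",arm.camera(n))
a=cv2.imread("pics/side1.png")[200:350,180:400]
cv2.imwrite("pics/c2.png",cv2.resize(a,(792,540),interpolation=cv2.INTER_CUBIC))
E
```

```text
clock: 2.85
tool_pos: [0.4466, 0.0683, 0.0381]
tcp_rot: [0.999, -0.043, -0.0, 0.0]
contact_force: [-0.3, 0.4, 0.4]
gripper_width: 0.0001
grip_force: 0.0
```

View pics/c2.png

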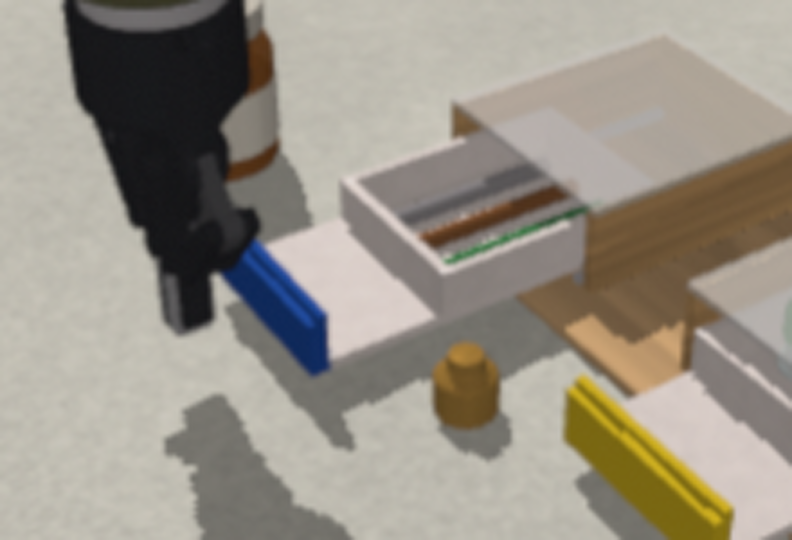

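```bash
python3 -m pendant '[[8,0,0,0,0,0,0],[16,0,0,0,0,0,0],[22,0,0,0,0,0,0],[27,0,0,0,0,0,0],[32,0,0,0,0,0,0],[38,0,0,0,0,0,0],[44,0,0,0,0,0,0],[50,0,0,0,0,0,0]]'
python3 -m pendant '[[6,0,0,0,0,0,0],[12,0,0,0,0,0,0],[18,0,0,0,0,0,0],[24,0,0,0,0,0,0],[29,0,0,0,0,0,0],[34,0,0,0,0,0,0],[38,0,0,0,0,0,0],[42,0,0,0,0,0,0]]'
```

```text
clock: 3.95
tool_pos: [0.4967, 0.0639, 0.0382]
tcp_rot: [0.999, -0.043, -0.0, 0.0]
contact_force: [-2.1, -0.0, 0.8]
gripper_width: -0.0003
grip_force: 1.5
clock: 4.95
tool_pos: [0.5386, 0.0603, 0.0382]
tcp_rot: [0.999, -0.043, -0.0, 0.0]
contact_force: [-3.4, -0.1, -0.7]
gripper_width: -0.0
grip_force: 1.4
```

Pushing at about 3 N. I'll finish in small steps and watch the force.

```bash
python3 -m pendant '[[1,0,0,0,0,0,0],[2,0,0,0,0,0,0],[3,0,0,0,0,0,0],[4,0,0,0,0,0,0]]'; python3 -m pendant '[[1,0,0,0,0,0,0],[2,0,0,0,0,0,0],[3,0,0,0,0,0,0]]'
```

```text
clock: 5.45
tool_pos: [0.5424, 0.0601, 0.0382]
tcp_rot: [0.999, -0.043, -0.0, 0.0]
contact_force: [-2.4, -1.3, -0.2]
gripper_width: 0.0003
grip_force: 1.3
clock: 5.82
tool_pos: [0.5455, 0.0598, 0.0382]
tcp_rot: [0.999, -0.043, -0.0, 0.0]
contact_force: [-2.8, -0.4, -1.4]
gripper_width: -0.0001
grip_force: 1.3
```

```bash
python3 -m pendant '[[1,0,0,0,0,0,0],[2,0,0,0,0,0,0]]'
```

```text
clock: 6.08
tool_pos: [0.5475, 0.0596, 0.0382]
tcp_rot: [0.999, -0.043, -0.0, 0.0]
contact_force: [-2.1, -0.5, -1.6]
gripper_width: 0.0001
grip_force: 1.3
```

```bash
for i in 1 2 3; do python3 -m pendant '[[0.7,0,0,0,0,0,0],[1.5,0,0,0,0,0,0]]' | grep -E "clock|tool|contact"; done
python3 - <<'E'
from h import *
cv2.imwrite("pics/side2.png",arm.camera("side"))
E
```

```text
clock: 6.32
tool_pos: [0.5489, 0.0595, 0.0382]
contact_force: [-4.2, -0.9, -0.2]
clock: 6.58
tool_pos: [0.5489, 0.0595, 0.0382]
contact_force: [-7.2, -0.4, 3.7]
clock: 6.82
tool_pos: [0.549, 0.0595, 0.0382]
contact_force: [-11.7, 1.3, 8.1]
```

```bash
python3 -m pendant '[[-10,0,0,0,0,0,0],[-25,0,0,0,0,0,0],[-25,0,-30,0,0,0,0],[-25,0,-65,0,0,0,0],[-25,0,-100,0,0,0,0],[-25,0,-112,0,0,0,0],[-25,0,-112,0,0,0,0]]'
python3 - <<'E'
from h import *
go([.5751,-.142,.15],-.086)
E
```

```text
clock: 7.75
tool_pos: [0.5272, 0.0616, 0.1507]
tcp_rot: [0.999, -0.043, 0.001, -0.0]
contact_force: [0.0, 0.0, -0.0]
gripper_width: -0.0
grip_force: 0.0
shift [ 65.2 198.8   0.7] turn [-0.001 -0.002 -0.   ]
```

```bash
python3 -m pendant '[[8,30,0,0,0,0,0],[18,60,0,0,0,0,0],[28,95,0,0,0,0,0],[38,130,0,0,0,0,0],[50,165,0,0,0,0,0],[60,190,0,0,0,0,0],[65,199,0,0,0,0,0],[65,199,0,0,0,0,0]]'
python3 -m pendant '[[0,0,20,0,0,0,0],[0,0,40,0,0,0,0],[0,0,60,0,0,0,0],[0,0,75,0,0,0,0],[0,0,75,0,0,0,0]]'
python3 - <<'E'
from h import *
a=arm.camera("side"); t=arm.camera("top")
a=cv2.resize(a[200:360,220:440],(400,290),interpolation=cv2.INTER_CUBIC)
t=cv2.resize(t[200:316,260:420+60][:, :],(400,211),interpolation=cv2.INTER_CUBIC)
t=cv2.copyMakeBorder(t,0,79,0,0,cv2.BORDER_CONSTANT)
cv2.imwrite("pics/c3.png",cv2.convertScaleAbs(np.hstack([a,t]),alpha=1.3))
E
```

```text
clock: 8.75
tool_pos: [0.5743, -0.1422, 0.1492]
tcp_rot: [0.999, -0.043, -0.001, -0.0]
contact_force: [-0.4, -0.1, 0.8]
gripper_width: -0.0001
grip_force: 0.0
clock: 9.38
tool_pos: [0.5739, -0.1413, 0.0742]
tcp_rot: [0.999, -0.042, -0.001, -0.0]
contact_force: [0.4, -0.6, -0.4]
gripper_width: -0.0002
grip_force: 0.0
```

View pics/c3.png

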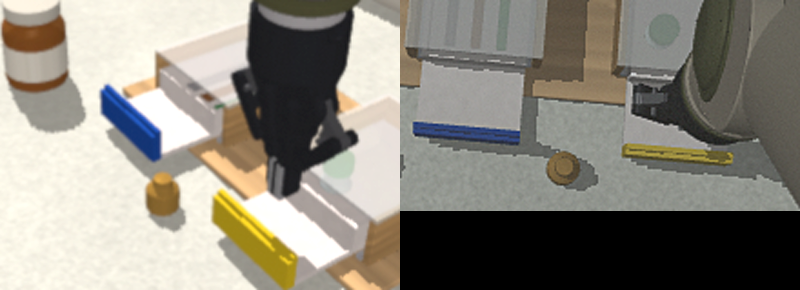

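The fingertip stands over the ledge behind the yellow lip, clear of the lip and the inner wall. The blue lip is close to its housing. Lowering now.

```bash
python3 -m pendant '[[0,0,10,0,0,0,0],[0,0,20,0,0,0,0],[0,0,30,0,0,0,0],[0,0,37,0,0,0,0],[0,0,37,0,0,0,0]]'
```

```text
clock: 10.1
tool_pos: [0.5742, -0.1424, 0.0375]
tcp_rot: [0.999, -0.043, -0.001, -0.0]
contact_force: [0.2, -0.5, 0.2]
gripper_width: 0.0001
grip_force: 0.0
```

```bash
python3 -m pendant '[[-5,0,0,0,0,0,0],[-10,0,0,0,0,0,0],[-14,0,0,0,0,0,0],[-18,0,0,0,0,0,0],[-22,0,0,0,0,0,0],[-27,0,0,0,0,0,0],[-32,0,0,0,0,0,0],[-37,0,0,0,0,0,0]]'
```

```text
clock: 11.1
tool_pos: [0.5376, -0.1393, 0.0384]
tcp_rot: [0.999, -0.043, 0.0, 0.0]
contact_force: [2.8, -0.7, 2.3]
gripper_width: 0.0001
grip_force: 1.4
```

```bash
python3 -m pendant '[[-5,0,0,0,0,0,0],[-10,0,0,0,0,0,0],[-15,0,0,0,0,0,0],[-20,0,0,0,0,0,0],[-25,0,0,0,0,0,0],[-30,0,0,0,0,0,0],[-35,0,0,0,0,0,0],[-40,0,0,0,0,0,0]]'; python3 -m pendant '[[-5,0,0,0,0,0,0],[-10,0,0,0,0,0,0],[-14,0,0,0,0,0,0],[-18,0,0,0,0,0,0],[-21,0,0,0,0,0,0],[-24,0,0,0,0,0,0],[-26,0,0,0,0,0,0],[-28,0,0,0,0,0,0]]'
```

```text
clock: 12.1
tool_pos: [0.4976, -0.1358, 0.0382]
tcp_rot: [0.999, -0.043, -0.0, 0.0]
contact_force: [3.0, -0.7, 1.7]
gripper_width: -0.0001
grip_force: 1.4
clock: 13.1
tool_pos: [0.4699, -0.1334, 0.0382]
tcp_rot: [0.999, -0.043, -0.0, 0.0]
contact_force: [2.6, -1.5, 1.5]
gripper_width: 0.0002
grip_force: 1.3
```

```bash
python3 -m pendant '[[-1,0,0,0,0,0,0],[-2,0,0,0,0,0,0],[-3,0,0,0,0,0,0],[-4,0,0,0,0,0,0],[-5,0,0,0,0,0,0]]'| grep -E "clock|tool|contact"; for i in 1 2 3; do python3 -m pendant '[[-0.7,0,0,0,0,0,0],[-1.5,0,0,0,0,0,0]]' | grep -E "clock|tool|contact"; done
```

```text
clock: 13.72
tool_pos: [0.4649, -0.133, 0.0382]
contact_force: [2.0, -2.0, 0.9]
clock: 13.98
tool_pos: [0.464, -0.1329, 0.0383]
contact_force: [4.5, -1.9, -1.5]
clock: 14.22
tool_pos: [0.464, -0.1329, 0.0383]
contact_force: [7.4, -2.7, -4.8]
clock: 14.48
tool_pos: [0.464, -0.1329, 0.0384]
contact_force: [11.3, -2.8, -6.6]
```

Front stop reached. I'll back off into the gap, raise the tool and move clear.

```bash
python3 -m pendant '[[6,0,0,0,0,0,0],[16,0,0,0,0,0,0],[22,0,0,0,0,0,0],[22,0,-20,0,0,0,0],[22,0,-50,0,0,0,0],[22,0,-90,0,0,0,0],[22,0,-130,0,0,0,0],[22,0,-160,0,0,0,0]]' | grep -E "clock|tool|contact"
python3 -m pendant '[[0,40,0,0,0,0,0],[0,80,0,0,0,0,0],[0,120,0,0,0,0,0],[0,160,0,0,0,0,0],[0,200,0,0,0,0,0],[-10,240,0,0,0,0,0],[-20,270,0,0,0,0,0],[-20,270,0,0,0,0,0]]' | grep -E "clock|tool|contact"
python3 - <<'E'
from h import *
a=arm.camera("side"); t=arm.camera("top"); cv2.imwrite("pics/top9.png",t)
a=cv2.resize(a[180:360,180:440],(400,277),interpolation=cv2.INTER_CUBIC)
t=cv2.resize(t[130:340,240:500],(400,323),interpolation=cv2.INTER_CUBIC)
a=cv2.copyMakeBorder(a,0,46,0,0,cv2.BORDER_CONSTANT)
cv2.imwrite("pics/c4.png",cv2.convertScaleAbs(np.hstack([a,t]),alpha=1.3))
E
```

```text
clock: 15.48
tool_pos: [0.4823, -0.1344, 0.1999]
contact_force: [0.2, 0.4, 0.1]
clock: 16.48
tool_pos: [0.4373, -0.4041, 0.198]
contact_force: [0.4, 1.1, 0.1]
```

View pics/c4.png

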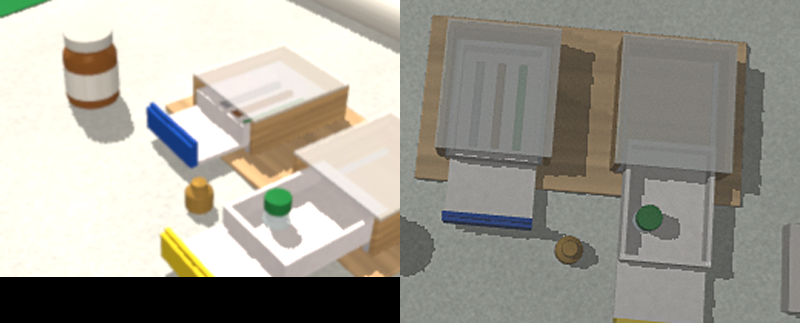

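The blue tray is home, the yellow tray is fully out with the pot standing uncovered, and the puck and jar are in place. Both stops lie where the geometry predicts, within 3 mm.

```bash
python3 -c "
from workcell import arm
print(arm.sign_off())"
```

```text
the job is handed in; nothing more can be done
None
```

I pushed the blue tray home to its stop, then drew the yellow tray out to its front stop; the pot stands uncovered in its tray, nothing else was touched, and I handed the job in at about 16.6 s.

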